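# Set the hold-down clamp over a brass plaque

## Robot

A 6-joint arm with a two-finger parallel gripper is mounted at the origin on the work surface. World frame = base frame: x ahead of the robot, y to its left, z up, the work surface at z = 0. Lengths are in m, angles in rad, forces in N, time in s.
With the tool pointing down it reaches from about 0.25 to 0.725 m from the base axis. Payload 4 kg.
Tool frame: the origin (TCP) lies between the finger pads, 19 mm behind the fingertips; this is the grasp point; z points along the fingers, y is the line along which they close (so a half turn about z gives the same grasp; the last joint's range is limited). The gripper opens to 85 mm and grips with 20 to 120 N. Pads are 22 mm wide; open, the fingers measure 114 mm over their backs; the gripper's body (76 mm by 85 mm) begins 54 mm behind the grasp point. The pads swing forward as they close: fully open they stand 13 mm farther back than shut.
Start: joints at [1.215, 0.241, 0.005, 1.335, 0, 1.571], TCP at [0.174, 0.469, 0.25] pointing down, gripper open.
Joint ranges: [-2.72, 2.72], [-1.05, 1.87], [-1.09, 1.28], [-1.99, 2.15], [-1.42, 1.44], [-3.14, 3.14]. Speed limits (rad/s): [2.79, 2.79, 3.14, 3.14, 3.14, 3.14].

## Interface

Orientations are given as a unit quaternion [x, y, z, w].
In Python, from workcell import * gives the robot as it stands. The module is installed in compiled form; this text tells all that it offers.
- The arm moves only by the tool arm_command, never from a script. Its arguments are lists of equal length, an entry for each row: "slide": the shift along the tool's x, y, z in cm, a list of three; "spin": the turn about the tool's z in degrees. A call has exactly 5 rows; each row is the pose to reach, as a shift and turn from the pose commanded when the call began, along the tool's axes at that moment; what a row does not reach only later rows make up. A row lasts 1/8 s, in which the tool goes at most 62.5 mm and 10.7 degrees, less where a joint would pass 70% of its speed; a pose out of reach is approached as far as the arm can. A call with a gripper value outside its range is refused whole. "jaw" is the finger opening in cm, from 0 to 8.54, set as the call begins (left out, the last holds). The fingers move at their own pace and stop on an object; the grip force is fixed at half the most. Time passes only in rows, so rows that repeat a pose let the fingers close, or fill a call up. It gives the time, the measured TCP pose, the force, the opening and the grip force at its end, in the units of the state.
- get_obs(): the state, without advancing time (a new reading comes with each control period).
- camera(name): name is "scene" or "top" or "wrist"; returns a dict with "pixels" (384x512x3 uint8, red, green, blue), "range_z" (384x512 float32, m along the optical axis (not along the pixel's ray), 0 where there is no reading), "intrinsics" (3x3 intrinsics, pixels), "rvec" (rotation vector, rad) and "tvec" (3), from world to camera coordinates, as OpenCV has them. Camera axes: x right, y down, z forward; pixel columns grow to the right and rows downward; lengths in m; the calibration is good to about 2 mm. The wrist camera is an equidistant fisheye: a pixel r from the principal point sees the ray r / f radians off the axis. A picture is of the moment at which its call begins.
- job_done(): hands the job in; it is judged then, once.
Trained networks look in a picture, given as the dict that the camera call returned (one of the last four; its "shot" number tells which), for a name from the list of things; names that differ only in an ending like _2 or _b are one class to them, and where a whole thing is asked for, a point or a joint stands for the part that bears it (a point fixed in the world has none). Each returns a list of dicts, best first, with "confidence" (0 to 1); they miss things now and then, are a little off and sometimes report something else, mostly with a low value. They report only what shows in the picture. A call takes as long as a camera call. They do not tell look-alikes from the thing itself.
- recognise(picture, thing): "centre" ([column, row] in pixels, amid what is visible of it).
- landmark_of(picture, thing): "centre" ([column, row] in pixels: a listed point, or the origin of a listed thing).
The state is a dict: "clock": time; "joint_pos": joint angles; "joint_vel": joint speeds; "tau": joint torques, N m; "eef_pos": TCP position; "tool_rot": TCP orientation; "ft_force": force on the tool from outside, world axes, zero at the start; "ft_torque": the same for the moment, N m; "grip_width": finger opening in m; "grasp_force": force on a finger pad.
Only numpy, scipy, OpenCV 4.12 (cv2) and the standard library are available. Lean on these libraries where they do the work, as an engineer would, in place of code of your own. Each camera call takes 0.05 s, during which the arm holds its last target. There are 200 camera calls.

## Task

Slide the brass plaque across the grey marking board, keeping it flat on the board, until one short end is home against the steel fence and one long edge is home against the side stop, under the foot of the hold-down clamp. Then turn the clamp's wing screw clockwise until the foot seats on the plaque and the screw stops, and back it off a quarter turn so that the plaque is just free under the foot. Finish still gripping the wing and holding it steady there, ready to nip it up again; leave the bell, the tub, the pliers and the brush where they are.

Things in the scene. Friction and masses are not known exactly. Their poses are not given: they have to be found in the camera images.
- board: grey laminate-faced marking board screwed to the bench, 310 x 340 x 18 mm (x -170 to +140, y +-170 mm); it carries fence, side stop and clamp. Position and yaw vary. Origin on its underside at bench height; z up, x towards the fence, y towards the side stop. Its top is 18 mm above the bench
- fence_face (a point): middle of the upper edge of the fence's near face. The fence is a dark steel bar 130 mm long along the board's y, 12 mm thick, standing 12 mm above the board; face at board x = +60 mm. Axes as the board's
- stop_face (a point): middle of the upper edge of the side stop's inner face. The stop is a dark steel block 50 mm long along the board's x, 12 mm thick, standing 12 mm above the board; face at board y = +100 mm. Axes as the board's
- boss_top (a point): top centre of the clamp's round boss (28 mm across, 24 mm high), 74 mm above the bench, on the vertical screw axis (board x +35, y +75 mm). The dark cast gooseneck clamp is bolted down behind the fence; its arm, 20 mm wide, top 73 mm above the bench, runs from there along board x over the fence to the boss. Axes as the board's
- plaque_home (a point): point on the board's top where the plaque's origin lies when the plaque is home against fence and side stop (board x -20, y +75 mm); axes as the board's, the plaque's long side along x
- plaque: loose brass plaque 160 x 50 x 8 mm, long side along its x, about 0.5 kg, low rosette (1.2 mm) in its middle, flat on the board. Origin: centre of the underside, z up. Either end may go to the fence. Home, the screw axis is over its middle line, 55 mm from its centre; fingers across its width 45 mm from its centre at the other end clear clamp and stop
- spindle: the clamp's steel screw: pressure foot at its lower end (26 mm across, flat underside, does not turn), wing on top. Origin: centre of the foot's underside, z up. It sinks 6 mm a turn as the wing is turned clockwise. At the start the foot hangs 2.1 to 3.3 mm higher than the top of a plaque lying on the board, so a flat plaque passes under it
- thumbscrew (a joint): angle of the wing screw, rad, grows clockwise seen from above (tightening). 0: fully up; 4.2: seated, the foot bears on the plaque and the screw's collar meets the boss, so it stops dead. Starts between 0.6 and 1.8. Turns with 0.04 N m of friction and stays where it is left. A quarter turn is 1.571
- wing_grip (a point): centre of the flat steel wing on the screw axis: 46 mm across (along this x), 9 mm thick (along y), 25 mm high (half above, half below this point), z up. It turns and sinks with the screw; seated, it is 100 mm above the bench, its lower edge 14 mm above the boss. At joint value v the wing lies turned by -v from the board's x axis
- bell: small loose brass bell standing on the board's far corner beside the clamp, 32 mm wide, 30 mm high; origin: centre of its underside; not to be moved
- tub: clear open plastic tub of brass bells, 130 x 100 x 55 mm, on the bench; origin: centre of its underside; not to be moved
- pliers: pliers with red handles, about 160 mm long, 15 mm high, lying on the bench; origin at bench height near the pivot; not to be moved
- brush: brush lying on the bench, about 200 mm long along its x; not to be moved
Things that resemble listed ones, but are neither listed nor needed, are in the scene too. Of the things shaped like the plaque, the brass one is meant.

How it is judged:
On the way, in this order (a step that is already met when the one before it is completed fails the run):
1. the plaque lies home against the fence and the side stop (x of plaque in the frame of plaque_home between -0.004 and 0.004 m and y of plaque in the frame of plaque_home between -0.004 and 0.004 m and angle between the x axis of plaque and the x axis of board, either way round below 0.05 rad and z of plaque in the frame of plaque_home below 0.002 m), for 0.2 s.
2. with the plaque still home, the screw is turned down to its seat and the foot bears on the plaque (x of plaque in the frame of plaque_home above -0.004 m and y of plaque in the frame of plaque_home above -0.004 m and angle between the x axis of plaque and the x axis of board, either way round below 0.05 rad and value of joint thumbscrew above 4.08 rad and contact force between spindle and plaque above 2 N), for 0.2 s.
At the end, for the whole second after the job is handed in: The screw, once seated, stands still a quarter turn back (within 0.3 rad); fingers grip the wing (over 3 N, TCP within 30 mm of its centre); the foot does not press on the plaque, which lies flat, at rest and home: within 4 mm of both stops, square within 0.05 rad (all of step 1 and value of joint thumbscrew between 2.33 and 2.93 rad and velocity of joint thumbscrew between -0.1 and 0.1 rad/s and contact force between the fingers and spindle above 3 N and distance between the grasp point and wing_grip below 0.03 m and contact force between spindle and plaque below 0.5 N and linear speed of plaque below 0.02 m/s); the arm keeps its last pose, push and grip.
It fails at once if the plaque is lifted off the board (8 mm) or tipped (z of plaque in the frame of plaque_home above 0.008 m or angle between plaque's own z axis and vertical above 0.15 rad).
It fails at once if the bell, tub, pliers or brush is moved more than 20 mm (distance of any of bell, tub, pliers, brush from where it was at the start of the episode above 0.02 m).
It also fails if it takes over 64 s, if anything falls off the work surface, if the arm or the gripper's body presses on something with over 40 N, if the wrist force passes 120 N, or if a joint passes its speed limit or range.

## Working session

There is one attempt and no reset: what is moved stays moved. The work goes in short steps, Python scripts to look and compute and a tool call to move; the robot and the scene stay as the last step left them, time stands still between calls to the robot, and variables do not carry over. Pictures are saved under pics/ and viewed, at most 11 in all, crops included, and the job is handed in when it is done.

Besides the shell and the picture viewer there is one more tool, called in YAML: its name, and indented under it one key for each argument. arm_command: Moves the arm, as the interface text tells. Its arguments: {"type":"object","properties":{"slide":{"type":"array","items":{"type":"array","items":{"type":"number"}}},"spin":{"type":"array","items":{"type":"number"}},"jaw":{"type":"number"}},"required":["slide","spin"]}

```bash
mkdir -p pics; cat > h.py <<'E'
from workcell import *
import numpy as np, cv2
from scipy.spatial.transform import Rotation as R
def ray(p,uv):
    K=p["intrinsics"];Rm=R.from_rotvec(np.ravel(p["rvec"])).as_matrix();t=np.ravel(p["tvec"])
    x=(uv[0]-K[0][2])/K[0][0];y=(uv[1]-K[1][2])/K[1][1]
    if p.get("name")=="wrist":
        r=np.hypot(x,y);s=np.sin(r)/max(r,1e-9);d=np.array([x*s,y*s,np.cos(r)])
    else: d=np.array([x,y,1.])
    return -Rm.T@t, Rm.T@d, d
def at_z(p,uv,z):
    o,d,_=ray(p,uv);return o+d*(z-o[2])/d[2]
def by_depth(p,uv):
    o,d,dc=ray(p,uv);z=p["range_z"][int(round(uv[1])),int(round(uv[0]))];return o+d*z/dc[2]
def two(p,u,q,v):
    o1,d1,_=ray(p,u);o2,d2,_=ray(q,v)
    d1=d1/np.linalg.norm(d1);d2=d2/np.linalg.norm(d2)
    s=np.linalg.lstsq(np.c_[d1,-d2],o2-o1,rcond=None)[0]
    a=o1+s[0]*d1;b=o2+s[1]*d2;return (a+b)/2,np.linalg.norm(a-b)
def shot(n):
    p=camera(n);p["name"]=n;return p
def save(p,f): cv2.imwrite("pics/"+f,p["pixels"][:,:,::-1])
E
cat > a.py <<'E'
from h import *
np.set_printoptions(precision=4,suppress=True)
s=get_obs();print(s["clock"],s["eef_pos"],s["tool_rot"])
P={}
for n in("scene","top","wrist"):
    P[n]=shot(n);save(P[n],n+"0.png")
    for k in("fence_face","stop_face","boss_top","plaque_home","plaque","wing_grip","spindle","bell","tub","pliers","brush"):
        L=landmark_of(P[n],k)[:3]
        print(n,k,[(np.round(l["centre"]),round(l["confidence"],2),by_depth(P[n],l["centre"])) for l in L])
im=np.vstack([P["scene"]["pixels"]]);
E
python3 a.py
```

```text
0.0 [0.174  0.4681 0.2491] [ 0.177   0.9842 -0.001  -0.0002]
scene fence_face [(array([221., 243.]), 0.74, array([ 0.6373, -0.0438,  0.018 ]))]
scene stop_face [(array([244., 238.]), 0.74, array([0.6151, 0.0107, 0.0332]))]
scene boss_top [(array([231., 227.]), 0.6, array([ 0.6372, -0.015 ,  0.0836]))]
scene plaque_home [(array([237., 231.]), 0.63, array([ 0.5836, -0.019 ,  0.0198])), (array([155., 252.]), 0.35, array([ 0.7298, -0.1819,  0.028 ]))]
scene plaque [(array([207., 162.]), 0.88, array([ 0.2873, -0.2418,  0.0092])), (array([334., 226.]), 0.75, array([0.465 , 0.2287, 0.0085])), (array([182., 212.]), 0.74, array([ 0.5714, -0.1898,  0.0287]))]
scene wing_grip [(array([231., 223.]), 0.76, array([ 0.6348, -0.0156,  0.0952]))]
scene spindle [(array([231., 240.]), 0.69, array([ 0.6642, -0.004 ,  0.0686]))]
scene bell [(array([152., 250.]), 0.46, array([ 0.732 , -0.1877,  0.0351]))]
scene tub [(array([415., 265.]), 0.95, array([0.5618, 0.4346, 0.0309])), (array([222., 246.]), 0.51, array([ 0.6952, -0.0158,  0.0724]))]
scene pliers [(array([138., 174.]), 0.68, array([ 0.4343, -0.4248
[... 616 characters left out ...]
 wing_grip [(array([262., 141.]), 0.63, array([ 0.622 , -0.0056,  0.1184])), (array([112., 177.]), 0.61, array([0.5306, 0.4518, 0.0016]))]
top spindle [(array([265., 146.]), 0.44, array([ 0.6156, -0.016 ,  0.0751]))]
top bell [(array([320., 119.]), 0.54, array([0.3057, 0.0066, 1.3314]))]
top tub [(array([114., 176.]), 0.91, array([0.5301, 0.4423, 0.014 ]))]
top pliers [(array([400., 219.]), 0.93, array([ 0.4122, -0.4248,  0.0144]))]
top brush [(array([391., 154.]), 0.69, array([ 0.611 , -0.4053,  0.0154]))]
wrist fence_face []
wrist stop_face []
wrist boss_top []
wrist plaque_home []
wrist plaque []
wrist wing_grip []
wrist spindle []
wrist bell []
wrist tub []
wrist pliers []
wrist brush []
```

```bash
python3 -c "
import cv2
a=cv2.imread('pics/scene0.png')[140:290,90:350];b=cv2.imread('pics/top0.png')[90:240,190:410]
a=cv2.resize(a,None,fx=3,fy=3,interpolation=2);b=cv2.resize(b,None,fx=3,fy=3,interpolation=2)
cv2.imwrite('pics/s1.png',a);cv2.imwrite('pics/t1.png',b)"
```

```text
(no output)
```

View pics/s1.png

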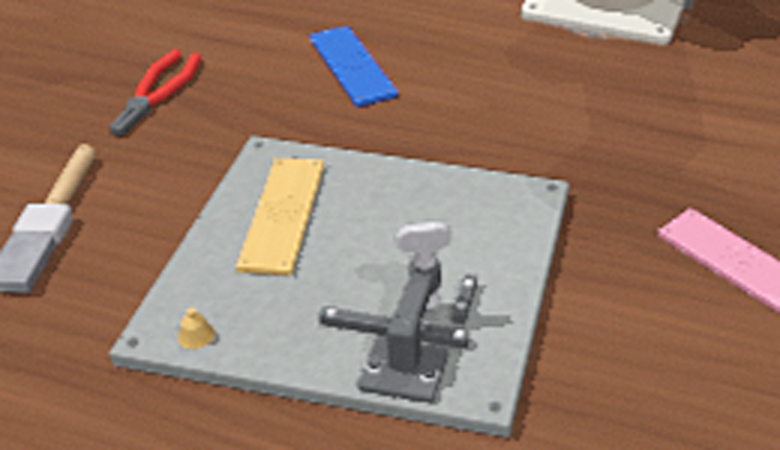

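View pics/t1.png

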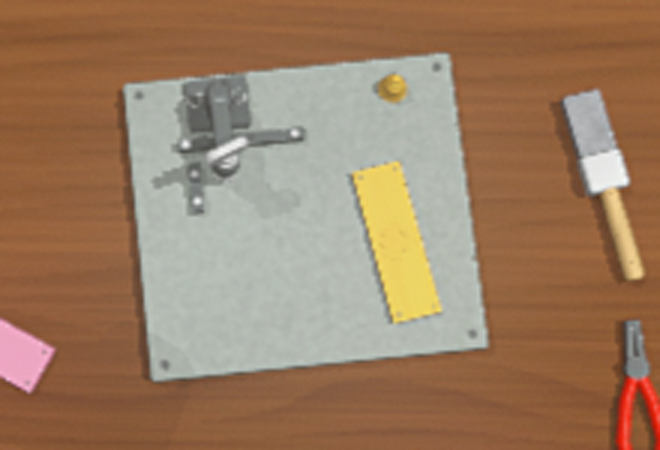

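The scene and top views agree. The brass plaque is on the board at about (182,212) in scene and (322,173) in top. The clamp and wing are at (231,223) and (262,141), and the bell at the far corner. The blue and pink plates are decoys. Next I fit the board and plaque outlines.

```bash
cat > b.py <<'E'
from h import *
np.set_printoptions(precision=4,suppress=True)
def rect(p,mask,z):
    n,l,st,_=cv2.connectedComponentsWithStats(mask.astype(np.uint8));i=1+np.argmax(st[1:,4])
    c=max(cv2.findContours((l==i).astype(np.uint8),0,1)[0],key=cv2.contourArea)[:,0]
    w=np.array([at_z(p,u,z)[:2] for u in c]);h=cv2.convexHull(w.astype(np.float32))
    (x,y),(a,b),t=cv2.minAreaRect(h*1000)
    if a<b:t+=90;a,b=b,a
    return np.array([x,y])/1000,(a,b),t
for n in("top","scene"):
    p=shot(n);hsv=cv2.cvtColor(p["pixels"],cv2.COLOR_RGB2HSV);H,S,V=cv2.split(hsv)
    roi=np.zeros(H.shape,bool)
    if n=="top":roi[90:225,220:365]=1
    else:roi[170:300,120:290]=1
    print(n,"board",rect(p,cv2.morphologyEx((roi&(S<70)&(V>110)).astype(np.uint8),cv2.MORPH_CLOSE,np.ones((15,15))),.018))
    print(n,"plaque",rect(p,roi&(H>15)&(H<32)&(S>90)&(V>150),.026))
E
python3 b.py
```

```text
top board (array([ 0.5859, -0.0959]), (341.483154296875, 311.26702880859375), 96.64698123931885)
top plaque (array([ 0.5574, -0.1892]), (159.5185089111328, 50.6049690246582), 15.042034149169922)
scene board (array([ 0.5933, -0.0965]), (341.1825866699219, 319.70904541015625), 96.50033664703369)
scene plaque (array([ 0.5625, -0.1895]), (164.14190673828125, 50.89711380004883), 14.974737167358398)
```

```bash
cat >> h.py <<'E'
def plan(xyz,psi):
    """cm shift in tool axes and spin deg to world target, psi = tool-y heading deg"""
    s=get_obs();M=R.from_quat(s["tool_rot"]).as_matrix()
    d=M.T@(np.array(xyz)-s["eef_pos"])*100
    cur=np.degrees(np.arctan2(M[1,1],M[0,1]))
    print("t",round(s["clock"],2),"slide",np.round(d,2),"spin",round((cur-psi+180)%360-180,1),"psi",round(cur,1),"eef",np.round(s["eef_pos"],4),"q",np.round(s["joint_pos"],2),"F",np.round(s["ft_force"],1))
E
python3 -c "
from h import *
plan([.49,-.15,.25],105)"
```

```text
t 1.9 slide [-51.15 -46.99   0.  ] spin -35.4 psi 69.6 eef [0.1742 0.4687 0.25  ] q [1.21 0.24 0.   1.34 0.   1.57] F [-0.1 -0.  -0.4]
```

arm_command:
  slide:
    - [-4,-4,0]
    - [-8,-8,0]
    - [-12,-12,0]
    - [-16,-15.5,0]
    - [-20,-19,0]
  spin: [-5,-10,-15,-20,-25]

```text
clock: 2.52
eef_pos: [0.296, 0.2195, 0.2503]
tool_rot: [-0.042, 0.999, 0.0, 0.001]
ft_force: [0.3, -0.2, 0.2]
grip_width: 0.0854
grasp_force: 0.0
```

```bash
python3 -c "
from h import *
plan([.49,-.15,.25],105)"
```

```text
t 2.52 slide [-1.623e+01 -3.844e+01  3.000e-02] spin -10.2 psi 94.8 eef [0.296  0.2195 0.2503] q [ 0.64 -0.02 -0.29  1.3  -0.    0.55] F [ 0.3 -0.2  0.2]
```

arm_command:
  slide:
    - [-1.8,-4.3,0]
    - [-3.6,-8.6,0]
    - [-5.4,-12.9,0]
    - [-7.2,-17.2,0]
    - [-9,-21.5,0]
  spin: [-2,-4,-6,-8,-10]

```text
clock: 3.15
eef_pos: [0.4031, 0.0124, 0.2503]
tool_rot: [-0.128, 0.992, 0.0, 0.0]
ft_force: [0.7, 0.7, -0.1]
grip_width: 0.0855
grasp_force: 0.0
```

```bash
python3 -c "
from h import *
plan([.49,-.15,.25],105)"
```

```text
t 3.15 slide [ -4.3  -17.91   0.03] spin -0.3 psi 104.7 eef [0.4031 0.0124 0.2503] q [ 0.03  0.05 -0.22  1.3   0.   -0.23] F [ 0.7  0.7 -0.1]
```

arm_command:
  slide:
    - [-1,-4.4,0]
    - [-2.1,-8.8,0]
    - [-3.2,-13.2,0]
    - [-4.3,-17.5,0]
    - [-4.3,-17.9,0]
  spin: [0,0,0,0,0]

```text
clock: 3.78
eef_pos: [0.4902, -0.1508, 0.2494]
tool_rot: [-0.126, 0.992, -0.0, 0.0]
ft_force: [-1.0, 0.9, -0.8]
grip_width: 0.0856
grasp_force: 0.0
```

```bash
cat > c.py <<'E'
from h import *
import sys
np.set_printoptions(precision=4,suppress=True)
p=shot("wrist");save(p,sys.argv[1]);plan([.514,-.201,.12],105)
print(p["intrinsics"])
for k in("fence_face","stop_face","boss_top","plaque_home","plaque","wing_grip","spindle","bell"):
    print(k,[(np.round(l["centre"]),round(l["confidence"],2),by_depth(p,l["centre"])) for l in landmark_of(p,k)[:3]])
E
python3 c.py w1.png
```

```text
t 3.83 slide [-1.11 -5.56 12.94] spin -0.5 psi 104.5 eef [ 0.4895 -0.1499  0.2494] q [-0.3   0.27  0.04  1.34 -0.   -0.55] F [-0.5  0.3  0.2]
[[297.3186   0.     258.8078]
 [  0.     297.3186 190.4444]
 [  0.       0.       1.    ]]
fence_face [(array([308., 298.]), 0.91, array([ 0.656 , -0.0351,  0.0287]))]
stop_face [(array([345., 281.]), 0.64, array([0.6164, 0.0086, 0.0291])), (array([215., 208.]), 0.25, array([ 0.5553, -0.1901,  0.0271]))]
boss_top [(array([335., 303.]), 0.83, array([ 0.6207, -0.019 ,  0.0829]))]
plaque_home [(array([198., 303.]), 0.61, array([ 0.7082, -0.1855,  0.0262])), (array([336., 247.]), 0.55, array([ 0.5731, -0.0204,  0.0185]))]
plaque [(array([488., 208.]), 0.96, array([0.4585, 0.2315, 0.0082])), (array([211., 208.]), 0.68, array([ 0.5562, -0.1943,  0.026 ]))]
wing_grip [(array([338., 318.]), 0.55, array([ 0.6255, -0.0185,  0.1059]))]
spindle [(array([329., 284.]), 0.83, array([ 0.6206, -0.0177,  0.0391]))]
bell [(array([198., 304.]), 0.69, array([ 0.7076, -0.186 ,  0.0282])), (array([349., 279.]), 0.28, array([ 0.4853, -0.108 ,  0.2591]))]
```

View pics/w1.png

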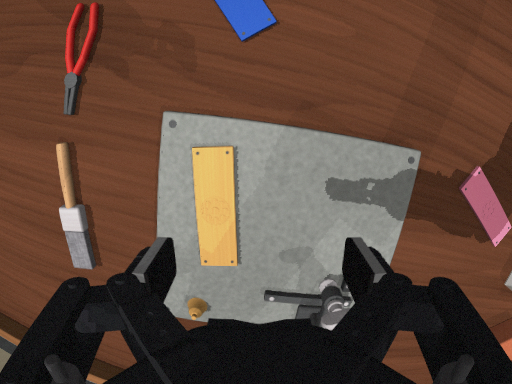

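The wrist view shows the brass plaque at columns 193–238, rows 147–267. The fence bar is at about (300,298), the clamp at (335,300) and the bell at (197,307). I'll refine the plaque pose with this view and triangulate the points against the top view.

```bash
cat > d.py <<'E'
from h import *
np.set_printoptions(precision=4,suppress=True)
exec(open("b.py").read().split("for n in")[0].split("suppress=True)")[1])
p=shot("wrist");t=shot("top");s=shot("scene")
H,S,V=cv2.split(cv2.cvtColor(p["pixels"],cv2.COLOR_RGB2HSV))
roi=np.zeros(H.shape,bool);roi[130:280,180:250]=1
print("plaque",rect(p,roi&(H>13)&(H<34)&(S>80)&(V>100),.026))
for k in("fence_face","stop_face","boss_top","wing_grip"):
    f=lambda q:landmark_of(q,k)[0]["centre"]
    try:
        a,b,c=f(p),f(t),f(s);print(k,two(p,a,t,b),two(p,a,s,c),two(t,b,s,c))
    except IndexError: print(k,"miss")
plan([.514,-.201,.12],105)
E
python3 d.py
```

```text
plaque (array([ 0.558 , -0.1894]), (160.2484893798828, 50.52671813964844), 14.985762596130371)
fence_face (array([ 0.6508, -0.0404,  0.0441]), np.float64(0.007712867591873345)) (array([ 0.6543, -0.0335,  0.0339]), np.float64(0.0013932754379863681)) (array([ 0.6548, -0.0383,  0.0336]), np.float64(0.010773229833372611))
stop_face (array([ 0.6266, -0.0051,  0.0453]), np.float64(0.03798259641686267)) (array([0.6164, 0.0055, 0.0329]), np.float64(0.006030251734948503)) (array([ 0.6383, -0.0025,  0.0522]), np.float64(0.024640917514119592))
boss_top (array([ 0.633 , -0.0075,  0.0626]), np.float64(0.012936661594305357)) (array([0.6407, 0.0009, 0.055 ]), np.float64(0.01755175204794217)) (array([0.6303, 0.0011, 0.048 ]), np.float64(0.009545568261716564))
wing_grip (array([ 0.4309, -0.0444,  0.5252]), np.float64(0.17807448796384584)) (array([ 0.5442, -0.1632,  0.1098]), np.float64(0.2965569015367539)) (array([ 0.6262, -0.0156,  0.0969]), np.float64(0.008638216169007564))
t 4.97 slide [-1.08 -5.7  13.  ] spin -0.4 psi 104.6 eef [ 0.4892 -0.1486  0.25  ] q [-0.29  0.26  0.03  1.34  0.   -0.55] F [ 0.1  0.9 -0.4]
```

arm_command:
  slide:
    - [-0.4,-2,4]
    - [-0.8,-4,8]
    - [-1.1,-5.7,12]
    - [-1.1,-5.7,16]
    - [-1.1,-5.7,18]
  spin: [0,0,0,-0.4,-0.4]
  jaw: 6.8

```text
clock: 5.6
eef_pos: [0.5127, -0.2006, 0.0673]
tool_rot: [-0.13, 0.991, 0.001, -0.002]
ft_force: [0.2, 0.3, -0.6]
grip_width: 0.068
grasp_force: 0.0
```

```bash
python3 -c "
from h import *
plan([.5145,-.201,.040],105)"
```

```text
t 5.6 slide [-0.17 -0.09  2.73] spin -0.0 psi 105.0 eef [ 0.5127 -0.2006  0.0673] q [-0.37  0.49 -0.14  0.95  0.   -0.63] F [ 0.2  0.3 -0.6]
```

arm_command:
  slide:
    - [0,0,1.2]
    - [0,0,2.2]
    - [0,0,2.7]
    - [0,0,3.0]
    - [0,0,3.0]
  spin: [0,0,0,0,0]

```text
clock: 6.22
eef_pos: [0.5145, -0.2009, 0.0403]
tool_rot: [-0.131, 0.991, -0.0, 0.0]
ft_force: [-0.7, 0.1, -0.1]
grip_width: 0.0675
grasp_force: 0.0
```

arm_command:
  slide:
    - [0,0,0]
    - [0,0,0]
    - [0,0,0]
    - [0,0,0]
    - [0,0,0]
  spin: [0,0,0,0,0]
  jaw: 4.2

```text
clock: 6.85
eef_pos: [0.5148, -0.2014, 0.0415]
tool_rot: [-0.131, 0.991, -0.001, 0.001]
ft_force: [-3.2, -0.1, 6.3]
grip_width: 0.0451
grasp_force: 60.2
```

```bash
python3 - <<'E'
from h import *
p=shot("wrist");save(p,"w2.png");s=get_obs();print(s["grip_width"],s["grasp_force"],s["ft_force"],s["eef_pos"])
cv2.imwrite("pics/w2.png",cv2.resize(p["pixels"][80:384,100:420,::-1],None,fx=1.8,fy=1.8))
E
```

```text
0.04529458999617841 60.21532416343689 [-1.93010269  0.39774665  5.92503411] [ 0.51477422 -0.20141254  0.04151893]
```

View pics/w2.png

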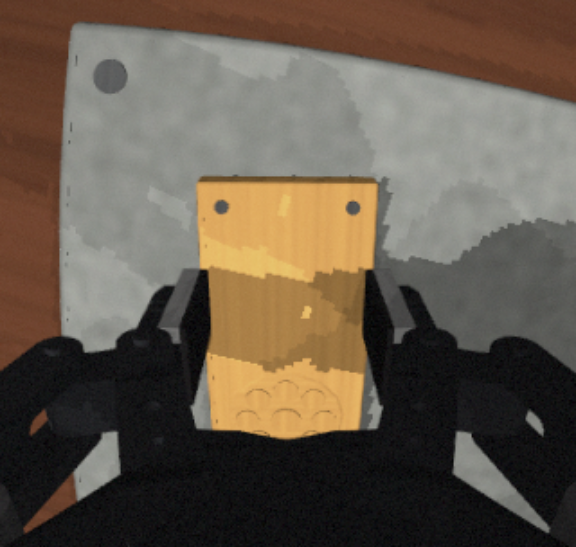

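The wrist view shows both pads on the plaque's long edges near the (210..360) columns of the crop, away from the rosette. The grip is good, with 60 N. Now I slide it across, turning it square.

arm_command:
  slide:
    - [-0.2,0.8,-0.05]
    - [-0.6,2.3,-0.05]
    - [-1.1,4,-0.05]
    - [-1.6,5.8,-0.05]
    - [-2.2,7.6,-0.05]
  spin: [0.5,1.5,2.5,3.5,4.5]

```text
clock: 7.52
eef_pos: [0.5165, -0.1212, 0.0413]
tool_rot: [-0.091, 0.996, -0.0, 0.001]
ft_force: [-0.3, 0.3, 0.3]
grip_width: 0.0417
grasp_force: 0.0
```

```bash
python3 -c "
from h import *
plan([.5166,-.0365,.0405],96.6)"
```

```text
t 7.53 slide [-1.55  8.33  0.08] spin 3.8 psi 100.4 eef [ 0.5165 -0.1212  0.0413] q [-0.23  0.48 -0.23  0.86  0.   -0.41] F [-0.3  0.3  0.3]
```

The grip slipped off over the top, so the tips were too high. I look again.

```bash
cat > e.py <<'E'
from h import *
import sys
exec(open("b.py").read().split("for n in")[0].split("suppress=True)")[1])
for n,r in(("top",(90,225,220,365)),("scene",(170,300,120,290))):
    p=shot(n);H,S,V=cv2.split(cv2.cvtColor(p["pixels"],cv2.COLOR_RGB2HSV))
    roi=np.zeros(H.shape,bool);roi[r[0]:r[1],r[2]:r[3]]=1
    print(n,rect(p,roi&(H>13)&(H<34)&(S>90)&(V>60),.026))
    save(p,n+sys.argv[1]+".png")
w=shot("wrist");save(w,"w"+sys.argv[1]+".png")
E
python3 e.py 3; python3 -c "
import cv2,numpy as np
a=cv2.imread('pics/w3.png');b=cv2.resize(cv2.imread('pics/top3.png')[90:230,210:350],(384,384))
cv2.imwrite('pics/x3.png',cv2.resize(np.hstack([a,b]),(800,343)))"
```

```text
top (array([ 0.71733484, -0.1869182 ]), (27.973134994506836, 25.561912536621094), 90.87066078186035)
scene (array([ 0.56249268, -0.18469464]), (167.0548553466797, 50.80241394042969), 14.255563735961914)
```

View pics/x3.png

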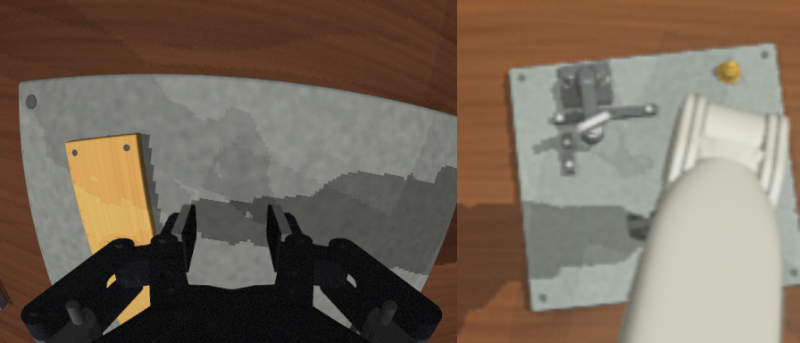

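The fingers are beside the plaque at (230,230). The plaque is still flat at (110,200), barely moved. I'll raise, return, re-measure and grip about 5 mm deeper.

```bash
python3 -c "
from h import *
plan([.5139,-.1956,.15],104.3)"
```

```text
t 7.67 slide [  1.57  -7.3  -10.94] spin -3.7 psi 100.6 eef [ 0.5159 -0.121   0.0406] q [-0.23  0.48 -0.23  0.86  0.   -0.42] F [-0.5 -0.3 -0.7]
```

arm_command:
  slide:
    - [0,0,-4]
    - [0.6,-2.5,-8]
    - [1.1,-5,-11]
    - [1.6,-7.3,-11]
    - [1.6,-7.3,-11]
  spin: [0,-1,-2,-3.7,-3.7]
  jaw: 6.8

```text
clock: 8.3
eef_pos: [0.5134, -0.1986, 0.1509]
tool_rot: [-0.122, 0.993, -0.0, 0.001]
ft_force: [-0.0, -0.3, -0.1]
grip_width: 0.068
grasp_force: 0.0
```

```bash
cat > f.py <<'E'
from h import *
exec(open("b.py").read().split("for n in")[0].split("suppress=True)")[1])
p=shot("wrist");save(p,"w4.png")
H,S,V=cv2.split(cv2.cvtColor(p["pixels"],cv2.COLOR_RGB2HSV))
c,sz,a=rect(p,(H>13)&(H<30)&(S>90)&(V>100),.026);print(c,sz,a)
g=c-.045*np.array([np.cos(np.radians(a)),np.sin(np.radians(a))]);plan([*g,.035],90+a)
E
python3 f.py
```

```text
[ 0.55803497 -0.18456674] (158.89939880371094, 49.95846176147461) 14.221240997314453
t 8.35 slide [-0.18  0.14 11.53] spin -0.1 psi 104.1 eef [ 0.513  -0.1974  0.1503] q [-0.37  0.4  -0.04  1.13  0.   -0.61] F [ 0.4  0.3 -0.5]
```

View pics/w4.png

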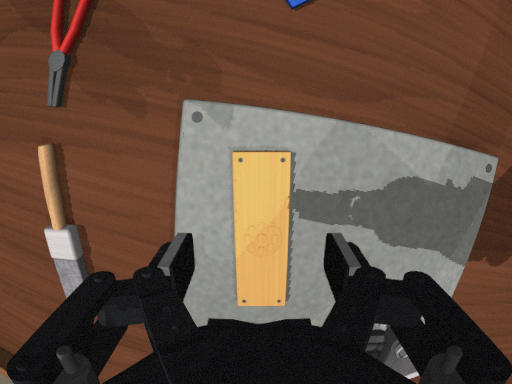

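The plaque (cols 233–290, rows 152–305) sits squarely between the open fingers. Now I go down deeper.

arm_command:
  slide:
    - [-0.1,0.1,4]
    - [-0.2,0.2,8]
    - [-0.2,0.2,10]
    - [-0.2,0.2,11.2]
    - [-0.2,0.2,11.5]
  spin: [0,0,0,0,0]

```text
clock: 8.98
eef_pos: [0.5144, -0.1935, 0.0347]
tool_rot: [-0.124, 0.992, 0.0, -0.001]
ft_force: [0.2, 0.3, 0.2]
grip_width: 0.0681
grasp_force: 0.0
```

arm_command:
  slide:
    - [0,0,0]
    - [0,0,0]
    - [0,0,0]
    - [0,0,0]
    - [0,0,0]
  spin: [0,0,0,0,0]
  jaw: 4.2

```text
clock: 9.6
eef_pos: [0.5157, -0.1949, 0.0369]
tool_rot: [-0.123, 0.992, -0.001, 0.001]
ft_force: [-1.1, -1.2, 6.3]
grip_width: 0.0477
grasp_force: 62.8
```

arm_command:
  slide:
    - [0,0,0.1]
    - [-0.1,0.3,0.1]
    - [-0.2,0.8,0.1]
    - [-0.4,1.4,0.1]
    - [-0.6,2.0,0.1]
  spin: [0,0,0,0.5,1]

```text
clock: 10.22
eef_pos: [0.5179, -0.1766, 0.037]
tool_rot: [-0.114, 0.994, -0.004, 0.002]
ft_force: [-0.7, -8.7, 8.3]
grip_width: 0.048
grasp_force: 62.9
```

```bash
python3 -c "
from h import *
plan([.5166,-.0365,.035],96.6);print(get_obs()['grip_width'])"
```

```text
t 10.22 slide [-3.04 13.68  0.1 ] spin 6.4 psi 103.0 eef [ 0.5179 -0.1766  0.037 ] q [-0.33  0.51 -0.19  0.86 -0.01 -0.55] F [-0.7 -8.7  8.3]
0.048003154281335475
```

The grip holds now, so I continue.

arm_command:
  slide:
    - [-0.2,0.8,0]
    - [-0.5,2.0,0]
    - [-0.8,3.4,0]
    - [-1.2,5.0,0]
    - [-1.5,6.6,0]
  spin: [0.5,1.2,2,3,4]

```text
clock: 10.85
eef_pos: [0.5181, -0.1082, 0.0369]
tool_rot: [-0.079, 0.997, -0.003, 0.003]
ft_force: [0.4, -8.5, 7.0]
grip_width: 0.0475
grasp_force: 62.9
```

```bash
python3 -c "
from h import *
plan([.5166,-.0365,.035],96.6);print(get_obs()['grip_width'])"
```

```text
t 10.85 slide [-0.98  7.1   0.14] spin 2.4 psi 99.0 eef [ 0.5181 -0.1082  0.0369] q [-0.2   0.48 -0.25  0.83 -0.   -0.36] F [ 0.4 -8.5  7. ]
0.04754601891252799
```

arm_command:
  slide:
    - [-0.2,1.4,0]
    - [-0.4,3.0,0]
    - [-0.7,4.6,0]
    - [-0.9,6.2,0]
    - [-1.0,7.0,0]
  spin: [0.5,1,1.5,2,2.4]

```text
clock: 11.48
eef_pos: [0.5167, -0.037, 0.0369]
tool_rot: [-0.058, 0.998, -0.003, 0.003]
ft_force: [0.9, -9.1, 8.8]
grip_width: 0.0476
grasp_force: 63.0
```

```bash
cat > g.py <<'E'
from h import *
exec(open("b.py").read().split("for n in")[0].split("suppress=True)")[1])
import sys
p=shot("wrist");save(p,sys.argv[1])
H,S,V=cv2.split(cv2.cvtColor(p["pixels"],cv2.COLOR_RGB2HSV))
m=(H>13)&(H<30)&(S>90)&(V>60);print(rect(p,m,.026))
s=shot("scene");H,S,V=cv2.split(cv2.cvtColor(s["pixels"],cv2.COLOR_RGB2HSV))
roi=np.zeros(H.shape,bool);roi[170:300,170:290]=1
print("scene",rect(s,roi&(H>13)&(H<34)&(S>90)&(V>60),.026));save(s,"s"+sys.argv[1])
plan([.5276,-.0272,.035],96.6);print(get_obs()['grip_width'])
E
python3 g.py w5.png; python3 -c "
import cv2,numpy as np
a=cv2.imread('pics/w5.png')[60:,80:430];b=cv2.resize(cv2.imread('pics/sw5.png')[180:290,160:290],None,fx=2.945,fy=2.945)[:324]
cv2.imwrite('pics/x5.png',np.hstack([a,b]))"
```

```text
(array([ 0.52329034, -0.03576089]), (86.78114318847656, 49.65975570678711), 5.976489543914795)
scene (array([ 0.56124133, -0.0230133 ]), (167.56773376464844, 45.83673858642578), 19.292404174804688)
t 11.57 slide [-1.19  0.75  0.19] spin 0.2 psi 96.8 eef [ 0.5166 -0.036   0.0369] q [-0.07  0.47 -0.28  0.82 -0.   -0.19] F [ 0.6 -5.1  8.1]
0.04736137192454689
```

View pics/x5.png

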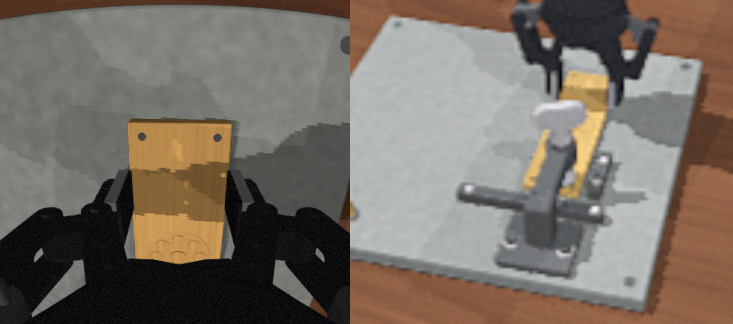

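The plaque is flat, square (6.0° against the board's 6.6°) and held, about 11 mm short of the fence and 8 mm short of the stop. Next I push into the stop, then the fence.

arm_command:
  slide:
    - [-0.1,0.2,0]
    - [-0.3,0.45,0]
    - [-0.5,0.65,0]
    - [-0.7,0.8,0]
    - [-0.7,0.9,0]
  spin: [0,0,0,0,0.2]

```text
clock: 12.2
eef_pos: [0.5198, -0.029, 0.0369]
tool_rot: [-0.056, 0.998, -0.004, 0.0]
ft_force: [-6.3, -12.7, 15.7]
grip_width: 0.0478
grasp_force: 63.7
```

arm_command:
  slide:
    - [-0.2,0,0]
    - [-0.4,0,0]
    - [-0.5,0,0]
    - [-0.6,0,0]
    - [-0.6,0,0]
  spin: [0,0,0,0,0]

```text
clock: 12.82
eef_pos: [0.52, -0.0289, 0.0367]
tool_rot: [-0.056, 0.998, -0.004, -0.005]
ft_force: [-18.3, -14.3, 29.9]
grip_width: 0.0477
grasp_force: 65.2
```

```bash
python3 -c "
from h import *
plan([.5276,-.0272,.035],96.6);print(get_obs()['grip_width'])"
```

```text
t 12.82 slide [-0.77  0.08  0.16] spin -0.2 psi 96.4 eef [ 0.52   -0.0289  0.0367] q [-0.05  0.48 -0.25  0.85 -0.01 -0.16] F [-18.3 -14.3  29.9]
0.04773910821696235
```

```bash
python3 g.py w6.png; python3 -c "
import cv2,numpy as np
a=cv2.imread('pics/w6.png')[150:330,150:350];b=cv2.resize(cv2.imread('pics/sw6.png')[190:270,185:275],None,fx=5,fy=5,interpolation=2)
a=cv2.resize(a,None,fx=400/180,fy=400/180)
cv2.imwrite('pics/x6.png',cv2.resize(np.hstack([a,b]),(800,360)))"
```

```text
(array([ 0.52605511, -0.02787923]), (86.08224487304688, 49.620323181152344), 5.755116939544678)
scene (array([ 0.56700476, -0.02017923]), (168.9850311279297, 46.26998519897461), 13.618364334106445)
t 12.93 slide [-0.77  0.08  0.17] spin -0.2 psi 96.4 eef [ 0.52   -0.0289  0.0368] q [-0.05  0.48 -0.25  0.85 -0.01 -0.16] F [-19.4 -12.9  29.2]
0.04752930378535549
```

View pics/x6.png

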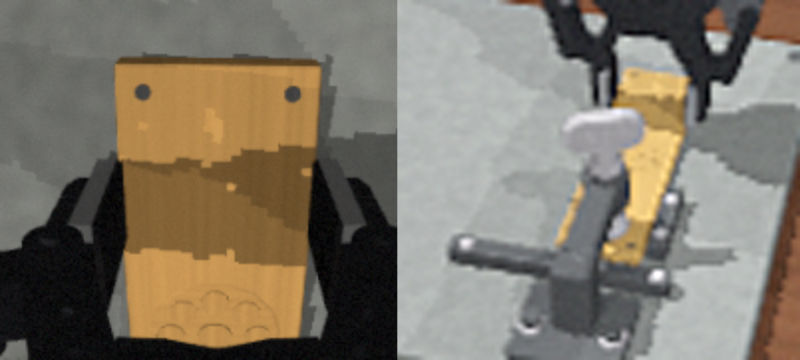

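```bash
python3 - <<'E'
from h import *
np.set_printoptions(precision=4,suppress=True)
print(get_obs()["ft_torque"],get_obs()["tau"])
a=np.radians(6.6);O=np.array([.6008,-.0942])
for n in("wrist","scene"):
    p=shot(n);H,S,V=cv2.split(cv2.cvtColor(p["pixels"],cv2.COLOR_RGB2HSV))
    m=(H>13)&(H<32)&(S>90)&(V>60)
    if n=="scene":
        r=np.zeros(H.shape,bool);r[185:275,180:290]=1;m&=r
    m=cv2.erode(m.astype(np.uint8),np.ones((3,3)))
    q=np.array([by_depth(p,(x,y)) for y,x in zip(*np.nonzero(m))])
    d=q[:,:2]-O;bx=d@[np.cos(a),np.sin(a)];by=d@[-np.sin(a),np.cos(a)]
    for lo in range(-120,80,20):
        k=(bx>lo/1e3)&(bx<(lo+20)/1e3)&(q[:,2]<.05)
        if k.sum()>4:print(n,lo,k.sum(),np.median(q[k,2]),by[k].min(),by[k].max())
    # steel foot/fence front extents
E
```

```text
[-2.6272  3.995  -0.1291] [  7.8295 -31.2905  22.7318  -7.2124   4.0759  -0.0834]
wrist -120 1712 0.025548190242190225 0.05071527458271934 0.09925232882572489
wrist -100 3713 0.025657593251692506 0.050390847652688295 0.09920725513241047
wrist -80 3090 0.025624449232936775 0.051165464864204833 0.0983283809835647
wrist -60 2704 0.02568375730886749 0.04986416370664827 0.09847658777453154
wrist -40 1546 0.026193419843997687 0.04979396497314963 0.0984189623917776
scene -100 57 0.027036324699207803 0.052141684112439635 0.08722465915789764
scene -80 40 0.027154589252539107 0.052707127685181765 0.09207058307925306
scene -60 30 0.027083158745364044 0.07827922009965997 0.09484441759921149
scene -40 39 0.02740125517259273 0.07201102952513934 0.09470524009488035
scene -20 34 0.026848965660705715 0.0735914948658057 0.09478265543509123
scene 0 27 0.026725373334008373 0.0813377857689468 0.09399662388185215
scene 20 13 0.02736411855331955 0.0868668443150899 0.0937246408372549
scene 40 15 0.025764875219073446 0.07750515233185133 0.09365869917221932
```

The plaque is level, and its edge is at the stop. Resistance scales with Fz (about 0.8 × Fz), which points to the fingertips pressing on the board. I relieve z by 3 mm of command while keeping the push.

arm_command:
  slide:
    - [0,0,-0.1]
    - [0,0,-0.2]
    - [0,0,-0.3]
    - [0,0,-0.3]
    - [0,0,-0.3]
  spin: [0,0,0,0,0]

```text
clock: 13.65
eef_pos: [0.5222, -0.0271, 0.0369]
tool_rot: [-0.056, 0.998, -0.003, -0.004]
ft_force: [-6.5, -7.9, 4.3]
grip_width: 0.0482
grasp_force: 62.6
```

```bash
python3 -c "
from h import *
plan([.5276,-.0272,.035],96.6);print(get_obs()['grip_width'])"
```

```text
t 13.65 slide [-0.54 -0.07  0.19] spin -0.2 psi 96.4 eef [ 0.5222 -0.0271  0.0369] q [-0.05  0.48 -0.25  0.85 -0.01 -0.16] F [-6.5 -7.9  4.3]
0.04823698901005393
```

arm_command:
  slide:
    - [-0.2,0,-0.1]
    - [-0.4,0,-0.1]
    - [-0.6,0,-0.1]
    - [-0.8,0,-0.1]
    - [-0.8,0,-0.1]
  spin: [0,0,0,0,0]

```text
clock: 14.28
eef_pos: [0.5275, -0.0265, 0.037]
tool_rot: [-0.056, 0.998, -0.003, -0.006]
ft_force: [-10.7, -9.9, 4.4]
grip_width: 0.0476
grasp_force: 62.9
```

```bash
python3 -c "
from h import *
plan([.5276,-.0272,.035],96.6);print(get_obs()['grip_width'])"
```

```text
t 14.28 slide [-0.01 -0.07  0.2 ] spin -0.2 psi 96.4 eef [ 0.5275 -0.0265  0.037 ] q [-0.05  0.49 -0.23  0.86 -0.01 -0.16] F [-10.7  -9.9   4.4]
0.047625085030778544
```

Now about at home. I push a bit more to confirm contact with both stops.

arm_command:
  slide:
    - [-0.2,0.1,0]
    - [-0.4,0.2,0]
    - [-0.5,0.2,0]
    - [-0.5,0.2,0]
    - [-0.5,0.2,0]
  spin: [0,0,0,0,0]

```text
clock: 14.9
eef_pos: [0.5282, -0.0261, 0.0369]
tool_rot: [-0.055, 0.998, -0.005, -0.01]
ft_force: [-20.0, -16.2, 14.0]
grip_width: 0.0472
grasp_force: 63.8
```

```bash
python3 g.py w7.png
```

```text
(array([ 0.53393616, -0.02520813]), (85.7315902709961, 49.593353271484375), 5.459172248840332)
scene (array([ 0.57086066, -0.01769262]), (160.31777954101562, 44.79975509643555), 13.58202075958252)
t 15.0 slide [ 0.07 -0.1   0.19] spin -0.3 psi 96.3 eef [ 0.5282 -0.0261  0.0369] q [-0.04  0.5  -0.22  0.87 -0.01 -0.15] F [-19.7 -17.   12.2]
0.04753450416012908
```

arm_command:
  slide:
    - [0,0,0]
    - [0,0,0]
    - [0.4,-0.2,0]
    - [0.7,-0.4,0]
    - [0.9,-0.5,0]
  spin: [-1,-1,-1,-1,-1]

```text
clock: 15.62
eef_pos: [0.529, -0.0279, 0.0378]
tool_rot: [-0.065, 0.998, -0.001, -0.001]
ft_force: [0.8, -3.5, -4.4]
grip_width: 0.0476
grasp_force: 62.3
```

arm_command:
  slide:
    - [0,0,0]
    - [0,0,0]
    - [0,0,0]
    - [0,0,-1]
    - [0,0,-3]
  spin: [0,0,0,0,0]
  jaw: 6.6

```text
clock: 16.25
eef_pos: [0.5296, -0.0265, 0.0687]
tool_rot: [-0.067, 0.998, 0.0, -0.001]
ft_force: [-0.6, 0.4, -0.0]
grip_width: 0.0659
grasp_force: 0.0
```

```bash
python3 g.py w8.png
```

```text
(array([ 0.55017108, -0.02456106]), (114.4993896484375, 50.39358901977539), 6.697518348693848)
scene (array([ 0.57273309, -0.02296045]), (157.5359649658203, 50.410682678222656), 6.718489646911621)
t 16.35 slide [0.49 0.02 3.61] spin 1.0 psi 97.6 eef [ 0.5323 -0.0268  0.0712] q [-0.05  0.45 -0.2   0.92  0.   -0.18] F [ 1.1 -0.6  0.3]
0.06607750609336213
```

The plaque is home: yaw 6.7° and centre (0.573,-0.023), against an expected (0.572,-0.022). Next I raise and look at the wing, unwinding the wrist for one long clockwise turn.

arm_command:
  slide:
    - [0,0,-6]
    - [0,0,-12]
    - [0,0,-17]
    - [0,0,-17]
    - [0,0,-17]
  spin: [-10,-20,-30,-40,-50]
  jaw: 6.0

```text
clock: 16.98
eef_pos: [0.5306, -0.0267, 0.2395]
tool_rot: [-0.484, 0.875, -0.001, 0.001]
ft_force: [0.4, -0.3, -0.3]
grip_width: 0.0602
grasp_force: 0.0
```

```bash
cat > k.py <<'E'
from h import *
import sys
np.set_printoptions(precision=4,suppress=True)
a=np.radians(6.6);O=np.array([.6008,-.0942])
for n in sys.argv[2:]:
    p=shot(n);save(p,n+sys.argv[1]+".png")
    print(n,[(np.round(l["centre"]),round(l["confidence"],2),by_depth(p,l["centre"])) for l in landmark_of(p,"wing_grip")[:2]])
    hh,ww=p["range_z"].shape
    q=np.array([np.r_[by_depth(p,(x,y)),x,y] for y in range(0,hh) for x in range(0,ww) if p["range_z"][y,x]>.05])
    k=(abs(q[:,0]-.627)<.04)&(abs(q[:,1]+.0157)<.04)&(q[:,2]>.098)&(q[:,2]<.135)
    q=q[k];print(n,len(q))
    if len(q)>10:
        c,(w,h),t=cv2.minAreaRect((q[:,:2]*1000).astype(np.float32));t=t+90 if w<h else t
        vx,vy,x0,y0=cv2.fitLine(q[:,:2].astype(np.float32),cv2.DIST_HUBER,0,.001,.001).ravel()
        print("rect",np.array(c),w,h,"long heading",t,"fit",np.degrees(np.arctan2(vy,vx)),x0,y0,"ztop",np.percentile(q[:,2],[50,90,98]),"px",q[:,3:].min(0),q[:,3:].max(0))
plan([.627,-.0157,.15],205)
E
python3 k.py 9 wrist scene top
```

```text
wrist [(array([179., 247.]), 0.89, array([ 0.5551, -0.0542,  0.248 ]))]
wrist 227
rect [626.2922 -17.0855] 9.255108833312988 44.839378356933594 long heading 123.283935546875 fit -60.17447 0.6317602 -0.029715523 ztop [0.1087 0.1151 0.116 ] px [160. 229.] [203. 251.]
scene [(array([233., 220.]), 0.45, array([ 0.6325, -0.0103,  0.1031]))]
scene 131
rect [630.8626 -17.9485] 10.95306396484375 42.144004821777344 long heading 117.12610626220703 fit -61.304264 0.6310452 -0.012837062 ztop [0.1105 0.1169 0.1186] px [222. 214.] [239. 222.]
top []
top 0
t 17.27 slide [-6.15 -7.59  8.81] spin -57.5 psi 147.5 eef [ 0.53   -0.0268  0.2382] q [-0.05  0.31  0.06  1.33  0.   -1.05] F [ 0.5  0.5 -0. ]
```

arm_command:
  slide:
    - [-1.5,-1.9,1]
    - [-3,-3.8,2]
    - [-4.5,-5.7,3.5]
    - [-6.1,-7.6,5]
    - [-6.1,-7.6,6]
  spin: [-10.5,-21,-31.5,-42,-52.5]
  jaw: 4.5

```text
clock: 17.9
eef_pos: [0.628, -0.0158, 0.1766]
tool_rot: [0.821, -0.571, -0.0, 0.0]
ft_force: [-1.3, -0.4, 0.1]
grip_width: 0.0451
grasp_force: 0.0
```

```bash
python3 k.py 10 wrist scene; python3 -c "
from h import *
plan([.627,-.016,.105],210)"
```

```text
wrist [(array([256., 211.]), 0.91, array([ 0.631 , -0.0177,  0.1156]))]
wrist 868
rect [629.4954 -16.5685] 9.060483932495117 44.16503143310547 long heading 117.65594673156738 fit -62.18359 0.63061816 -0.019181725 ztop [0.1153 0.1165 0.1171] px [248. 177.] [268. 239.]
scene [(array([231., 221.]), 0.64, array([ 0.6342, -0.0149,  0.1012]))]
scene 131
rect [630.3295 -17.9048] 11.265040397644043 42.681575775146484 long heading 117.3530101776123 fit -62.410316 0.63081485 -0.012095075 ztop [0.1104 0.1166 0.1183] px [222. 214.] [239. 222.]
t 18.1 slide [-0.02 -0.04  2.82] spin -5.1 psi -160.1 eef [ 0.6267 -0.016   0.1782] q [-0.03  0.53  0.25  1.29  0.   -1.94] F [0.7 0.  0.1]
t 18.1 slide [ 0.01 -0.04  7.32] spin -10.1 psi -160.1 eef [ 0.6267 -0.016   0.1782] q [-0.03  0.53  0.25  1.29  0.   -1.94] F [0.7 0.  0.1]
```

View pics/wrist10.png

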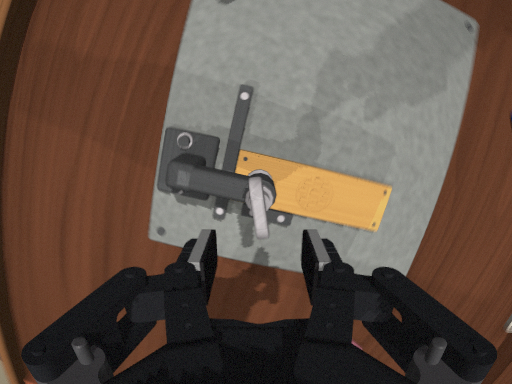

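The wing is at (258,205), long axis heading −62° (v ≈ 1.20), top at z 0.116, so centre ≈ 0.1035. The plaque lies against the fence. Now I descend and grip.

arm_command:
  slide:
    - [0.1,-0.2,0.5]
    - [0.1,-0.2,2.5]
    - [0.1,-0.2,5]
    - [0.1,-0.2,7]
    - [0.1,-0.2,7.3]
  spin: [-8,-8,-8,-8,-8]

```text
clock: 18.73
eef_pos: [0.6282, -0.0164, 0.1048]
tool_rot: [0.857, -0.515, -0.001, 0.001]
ft_force: [-0.5, -1.5, 0.3]
grip_width: 0.0451
grasp_force: 0.0
```

arm_command:
  slide:
    - [0,0,0]
    - [0,0,0]
    - [0,0,0]
    - [0,0,0]
    - [0,0,0]
  spin: [0,0,0,0,0]
  jaw: 0.2

```text
clock: 19.35
eef_pos: [0.629, -0.0169, 0.1072]
tool_rot: [0.857, -0.515, 0.001, 0.0]
ft_force: [-3.3, -2.1, 5.6]
grip_width: 0.0116
grasp_force: 58.6
```

```bash
python3 -c "
from h import *
plan([.6285,-.0163,.105],207.8);s=get_obs();print(s['grip_width'],s['grasp_force'],s['ft_torque'])"
```

```text
t 19.35 slide [-0.08  0.01  0.22] spin 0.3 psi -151.9 eef [ 0.629  -0.0169  0.1072] q [-0.03  0.58  0.14  1.13 -0.   -2.09] F [-3.3 -2.1  5.6]
0.011577548676825486 58.60823929309845 [-0.45406652  0.99832143  0.00481889]
```

Gripped. I turn clockwise, sinking 6 mm per turn.

arm_command:
  slide:
    - [0,0,0.02]
    - [0,0,0.03]
    - [0,0,0.05]
    - [0,0,0.07]
    - [0,0,0.08]
  spin: [10,20,30,40,50]

```text
clock: 19.98
eef_pos: [0.6284, -0.017, 0.1064]
tool_rot: [-0.557, 0.83, -0.0, -0.001]
ft_force: [-5.1, -1.7, 6.7]
grip_width: 0.0111
grasp_force: 58.7
```

```bash
python3 -c "
from h import *
plan([.6285,-.0163,.105],207.8);s=get_obs();print(s['grip_width'],s['grasp_force'],s['ft_torque'])"
```

```text
t 19.98 slide [-0.06  0.02  0.14] spin -50.1 psi 157.7 eef [ 0.6284 -0.017   0.1064] q [-0.03  0.58  0.14  1.13 -0.   -1.21] F [-5.1 -1.7  6.7]
0.011064365098684087 58.7360018491745 [-0.42154384  1.22826241  0.06210358]
```

arm_command:
  slide:
    - [0,0,0.02]
    - [0,0,0.03]
    - [0,0,0.05]
    - [0,0,0.07]
    - [0,0,0.08]
  spin: [10,20,30,40,50]

```text
clock: 20.6
eef_pos: [0.6281, -0.0166, 0.1055]
tool_rot: [-0.154, 0.988, -0.0, -0.001]
ft_force: [-5.7, -1.3, 7.9]
grip_width: 0.0113
grasp_force: 58.8
```

arm_command:
  slide:
    - [0,0,0.02]
    - [0,0,0.03]
    - [0,0,0.05]
    - [0,0,0.07]
    - [0,0,0.08]
  spin: [10,20,30,40,50]

```text
clock: 21.22
eef_pos: [0.6281, -0.016, 0.1047]
tool_rot: [0.277, 0.961, 0.0, -0.001]
ft_force: [-5.6, 0.8, 7.0]
grip_width: 0.0114
grasp_force: 58.8
```

```bash
python3 k.py 11 scene; python3 -c "
from h import *
plan([.6285,-.0163,.105],207.8);s=get_obs();print(s['grip_width'],s['grasp_force'],s['ft_torque'])"
```

```text
scene [(array([231., 221.]), 0.61, array([ 0.6417, -0.0115,  0.1101]))]
scene 157
rect [640.8018 -19.8706] 71.0180892944336 22.92441177368164 long heading 74.18894958496094 fit 67.23915 0.6413789 -0.014844744 ztop [0.1139 0.1321 0.1344] px [219. 205.] [242. 225.]
t 21.32 slide [ 0.11 -0.04 -4.53] spin -147.0 psi 58.0 eef [ 0.6281 -0.016   0.1047] q [-0.03  0.58  0.14  1.13  0.    0.53] F [-6.3  0.4  7.4]
t 21.32 slide [-0.05 -0.01 -0.03] spin -149.8 psi 58.0 eef [ 0.6281 -0.016   0.1047] q [-0.03  0.58  0.14  1.13  0.    0.53] F [-6.3  0.4  7.4]
0.011560831457210164 58.821149468421936 [ 0.07221071  1.35021355 -0.07869006]
```

arm_command:
  slide:
    - [0,0,0.01]
    - [0,0,0.02]
    - [0,0,0.03]
    - [0,0,0.04]
    - [0,0,0.04]
  spin: [5,10,15,20,24]

```text
clock: 21.95
eef_pos: [0.6283, -0.0158, 0.1045]
tool_rot: [0.469, 0.883, 0.0, -0.001]
ft_force: [-6.6, -0.6, 7.1]
grip_width: 0.0115
grasp_force: 58.9
```

```bash
python3 -c "
from h import *
plan([.6285,-.0163,.105],207.8);s=get_obs();print(s['grip_width'],s['grasp_force'],s['ft_torque'],s['tau'][5])"
```

```text
t 21.95 slide [-0.05 -0.01 -0.05] spin -173.8 psi 34.0 eef [ 0.6283 -0.0158  0.1045] q [-0.03  0.58  0.14  1.13  0.    0.95] F [-6.6 -0.6  7.1]
0.01152221439323921 58.912092447280884 [0.14569467 1.47105078 0.20628086] -0.1983050163835287
```

arm_command:
  slide:
    - [0,0,0]
    - [0,0,0]
    - [0,0,0]
    - [0,0,0]
    - [0,0,0]
  spin: [2,4,6,8,8]

```text
clock: 22.58
eef_pos: [0.6284, -0.0157, 0.1045]
tool_rot: [0.528, 0.849, 0.0, -0.0]
ft_force: [-5.7, 0.1, 8.2]
grip_width: 0.0112
grasp_force: 59.4
```

```bash
python3 -c "
from h import *
plan([.6285,-.0163,.105],207.8);s=get_obs();print(s['grip_width'],s['grasp_force'],s['ft_torque'],s['tau'][5])"
```

```text
t 22.57 slide [-0.06 -0.02 -0.05] spin 178.4 psi 26.2 eef [ 0.6284 -0.0157  0.1045] q [-0.03  0.58  0.14  1.13  0.    1.09] F [-5.7  0.1  8.2]
0.011216456309286544 59.35308593577247 [0.17314815 1.33466952 0.60759723] 0.6679715216159821
```

arm_command:
  slide:
    - [0,0,0]
    - [0,0,0]
    - [0,0,0]
    - [0,0,0]
    - [0,0,0]
  spin: [3,6,6,6,6]

```text
clock: 23.2
eef_pos: [0.6287, -0.0163, 0.1046]
tool_rot: [0.571, 0.821, -0.0, 0.0]
ft_force: [-5.4, -1.7, 7.4]
grip_width: 0.0114
grasp_force: 87.0
```

```bash
python3 -c "
from h import *
plan([.6285,-.0163,.105],207.8);s=get_obs();print(s['grip_width'],s['grasp_force'],s['ft_torque'],s['tau'][5])"
```

```text
t 23.2 slide [ 0.   -0.02 -0.04] spin 172.5 psi 20.3 eef [ 0.6287 -0.0163  0.1046] q [-0.03  0.58  0.14  1.13 -0.    1.19] F [-5.4 -1.7  7.4]
0.01144230261269261 87.04430244863033 [-0.29745536  1.24690647  1.39198315] 1.4090477675199509
```

The screw has seated: it stopped at about ψ=36°, as predicted, and torque rose to 1.4 N m. I back off, watching the torque for slip.

arm_command:
  slide:
    - [0,0,0]
    - [0,0,0]
    - [0,0,-0.02]
    - [0,0,-0.03]
    - [0,0,-0.05]
  spin: [-8,-16,-26,-36,-46]

```text
clock: 23.82
eef_pos: [0.6287, -0.0163, 0.105]
tool_rot: [0.204, 0.979, 0.0, 0.0]
ft_force: [-6.2, -0.5, 6.7]
grip_width: 0.0116
grasp_force: 58.7
```

arm_command:
  slide:
    - [0,0,-0.02]
    - [0,0,-0.03]
    - [0,0,-0.05]
    - [0,0,-0.07]
    - [0,0,-0.08]
  spin: [-10,-20,-30,-40,-50]

```text
clock: 24.45
eef_pos: [0.6287, -0.0163, 0.1058]
tool_rot: [-0.228, 0.974, 0.0, 0.0]
ft_force: [-4.7, -1.0, 7.3]
grip_width: 0.0118
grasp_force: 58.7
```

```bash
python3 k.py 12 scene top wrist; python3 -c "
from h import *
s=get_obs();print(s['grip_width'],s['grasp_force'],s['ft_torque'],s['tau'][5])
import cv2,numpy as np
a=cv2.imread('pics/wrist12.png')[150:384,150:380];b=cv2.imread('pics/scene12.png')[185:275,185:275]
cv2.imwrite('pics/x12.png',np.hstack([cv2.resize(a,(400,407)),cv2.resize(b,(400,407),interpolation=2)]))"
```

```text
scene [(array([231., 219.]), 0.47, array([ 0.6407, -0.0118,  0.114 ])), (array([222., 247.]), 0.45, array([ 0.6966, -0.0134,  0.0727]))]
scene 202
rect [641.0239 -14.1428] 43.032814025878906 51.03559875488281 long heading 154.6453094482422 fit -63.377514 0.6393081 -0.01586299 ztop [0.115  0.1324 0.1342] px [216. 207.] [244. 226.]
top []
top 0
wrist [(array([257., 256.]), 0.85, array([ 0.6232, -0.0194,  0.1138]))]
wrist 4969
rect [618.8883 -20.998 ] 56.24380874633789 48.941490173339844 long heading 75.39392852783203 fit -65.52209 0.62184393 -0.019548098 ztop [0.1148 0.133  0.1345] px [161. 212.] [355. 315.]
t 24.75 slide [ 0.13  0.13 -4.42] spin -88.9 psi 116.1 eef [ 0.6287 -0.0163  0.1058] q [-0.03  0.58  0.14  1.13  0.   -0.48] F [-5.1 -0.7  6.5]
0.011417638941443263 58.717408776283264 [-0.12033627  1.14027165  0.00380934] 0.031165829859673977
```

View pics/x12.png

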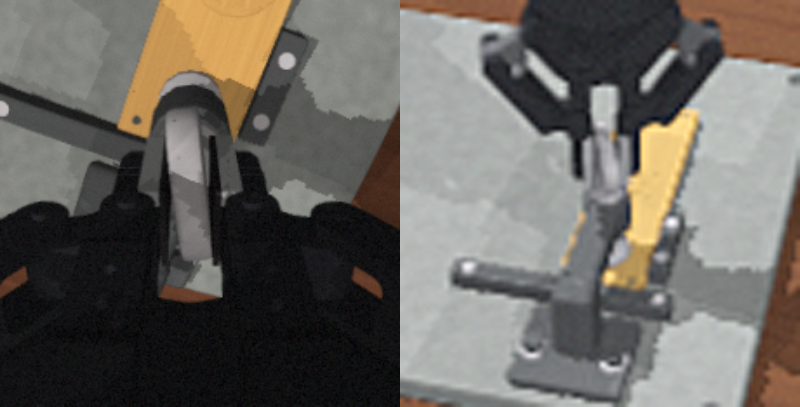

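The wing is still between the pads at (185,190), tilted slightly relative to them. The plaque is against the fence and stop. I measure the wing's heading.

```bash
python3 - <<'E'
from h import *
p=shot("wrist");H,S,V=cv2.split(cv2.cvtColor(p["pixels"],cv2.COLOR_RGB2HSV))
q=np.array([np.r_[by_depth(p,(x,y)),x,y,V[y,x]] for y in range(190,320) for x in range(225,290) if V[y,x]>75 and S[y,x]<50])
k=(q[:,2]>.1085)&(q[:,2]<.122)&(np.hypot(q[:,0]-.6287,q[:,1]+.0163)<.027);q=q[k]
c,(w,h),t=cv2.minAreaRect((q[:,:2]*1000).astype(np.float32));t=t+90 if w<h else t
m=q[:,:2].mean(0);u=np.linalg.svd(q[:,:2]-m,full_matrices=False)[2][0]
print(len(q),c,w,h,t,np.degrees(np.arctan2(u[1],u[0])),m,np.percentile(q[:,2],[5,50,95]),q[:,3:5].min(0),q[:,3:5].max(0))
plan([.6287,-.0163,.106],120)
E
```

```text
1712 (625.9146728515625, -13.69430160522461) 41.38002395629883 23.012392044067383 45.732330322265625 31.96418560120642 [ 0.6242356  -0.01796805] [0.10964289 0.1139     0.11654068] [230. 220.] [288. 299.]
t 24.8 slide [ 0.    0.   -0.02] spin -3.9 psi 116.1 eef [ 0.6287 -0.0163  0.1058] q [-0.03  0.58  0.14  1.13  0.   -0.48] F [-4.9  0.4  6.9]
```

```bash
python3 - <<'E'
from h import *
p=shot("wrist");H,S,V=cv2.split(cv2.cvtColor(p["pixels"],cv2.COLOR_RGB2HSV))
for th,zl in((75,.1145),(75,.1155),(110,.112),(110,.1145)):
    q=np.array([np.r_[by_depth(p,(x,y)),x,y] for y in range(212,302) for x in range(243,276) if V[y,x]>th and S[y,x]<60])
    q=q[(q[:,2]>zl)&(q[:,2]<.119)]
    c,(w,h),t=cv2.minAreaRect((q[:,:2]*1000).astype(np.float32));t=t+90 if w<h else t
    m=q[:,:2].mean(0);u=np.linalg.svd(q[:,:2]-m,full_matrices=False)[2][0]
    print(len(q),np.round(c,1),round(w,1),round(h,1),t,np.degrees(np.arctan2(u[1],u[0])))
im=p["pixels"][205:305,235:285,::-1];cv2.imwrite("pics/x13.png",cv2.resize(im,None,fx=6,fy=6,interpolation=2))
E
```

```text
349 [628.5 -15.9] 28.9 7.7 32.5391960144043 32.95937670760139
23 [626.6 -17.6] 20.0 5.5 38.62433624267578 32.79794397093058
757 [628.  -16.2] 36.2 8.2 32.38386535644531 31.54026126517955
186 [628.3 -15.7] 28.9 7.3 32.64273452758789 31.373172081506688
```

View pics/x13.png

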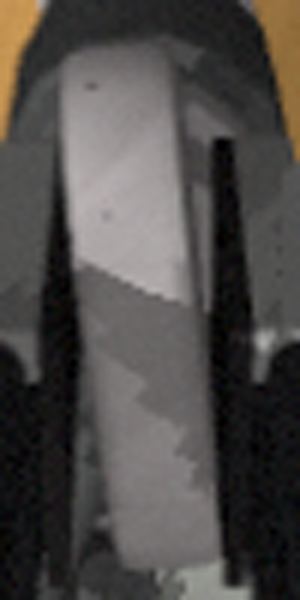

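The wing heads 32.3°, so v = 2.69 rad (target 2.63, with 6° of slip in the pads). I trim by −4°, then check the plaque.

arm_command:
  slide:
    - [0,0,0]
    - [0,0,-0.01]
    - [0,0,-0.01]
    - [0,0,-0.01]
    - [0,0,-0.01]
  spin: [-2,-4,-4,-4,-4]

```text
clock: 25.48
eef_pos: [0.6287, -0.0163, 0.1059]
tool_rot: [-0.26, 0.966, 0.0, 0.0]
ft_force: [-5.0, -0.8, 7.4]
grip_width: 0.0113
grasp_force: 58.7
```

```bash
python3 - <<'E'
from h import *
a=np.radians(6.6);O=np.array([.6008,-.0942])
p=shot("wrist");H,S,V=cv2.split(cv2.cvtColor(p["pixels"],cv2.COLOR_RGB2HSV))
m=((H>13)&(H<32)&(S>90)&(V>60)).astype(np.uint8);n,l,st,_=cv2.connectedComponentsWithStats(m);i=1+np.argmax(st[1:,4])
q=np.array([at_z(p,(x,y),.026) for y,x in zip(*np.nonzero(l==i))])
d=(q[:,:2]-O)*1000;bx=d@[np.cos(a),np.sin(a)];by=d@[-np.sin(a),np.cos(a)]
print("x",bx.min(),bx.max())
for lo in range(-100,60,20):
    k=(bx>lo)&(bx<lo+20)
    if k.sum():print(lo,by[k].min().round(1),by[k].max().round(1))
s=get_obs();plan([.6287,-.0163,.106],120);print(s["grip_width"],s["grasp_force"],s["ft_torque"])
E
```

```text
x -98.38723485282324 61.082038781163895
-100 49.7 99.6
-80 49.7 99.6
-60 49.8 99.6
-40 49.7 99.7
-20 49.7 99.6
0 49.7 99.5
20 49.7 99.3
40 49.7 99.3
t 25.52 slide [-0.   -0.   -0.01] spin 0.1 psi 120.1 eef [ 0.6287 -0.0163  0.1059] q [-0.03  0.58  0.14  1.13  0.   -0.55] F [-4.6 -1.2  6.5]
0.011146917574785989 58.70457351207733 [-0.09458988  1.12875646  0.00147777]
```

The plaque measures exactly home and square, and the screw stands about a quarter turn back with the wing gripped at 58.7 N. I'm handing in.

```bash
python3 -c "
from workcell import *
print(job_done())"
```

```text
the job is handed in; nothing more can be done
None
```

The job is handed in (no verdict was returned): the plaque measured home and square, the screw was seated and then backed off a quarter turn (about 2.63 rad by my measurement), and the wing is still gripped at 59 N; the first grip on the plaque slipped and was redone.

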